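# Hang the scale plate on the spring-mounted hook

### The arm

A 6-joint arm with a two-finger parallel gripper is mounted at the origin on a cart in front of the work surface, level with it; the furniture and walls round the work are solid. World frame = base frame: x ahead of the robot, y to its left, z up, the work surface at z = 0. Lengths are in mm, angles in degrees, forces in N, time in s.
With the tool pointing down it reaches from about 275 to 975 mm from the base axis. Payload 8.4 kg.
Tool frame: the origin (TCP) lies at the very end of the fingers, on their centre line; the grasp point (between the pads) lies 19 mm behind it; z points along the fingers, y is the line along which they close (so a half turn about z gives the same grasp; the last joint's range is limited). The gripper opens to 92 mm and grips with 3 to 60 N. Pads are 20 mm wide; open, the fingers measure 128 mm over their backs; the gripper's body (75 mm by 189 mm) begins 69 mm behind the grasp point.
Start: joints at [75.436, 20.225, 93.587, -0, 66.188, -0.138], TCP at [155.716, 605.294, 214.583] pointing down, gripper open.
Joint ranges: [-150.9, 150.9], [-52.94, 120.26], [3.33, 152.33], [-74.26, 254.26], [0, 154.13], [-172.89, 172.89]. Speed limits (degrees/s): [127.2, 127.2, 159.86, 180, 180, 180].

### API

Orientations are given as a 3x3 rotation matrix whose columns are the frame's x, y, z axes.
In Python, from bench import bot gives the robot as it stands.
- The arm moves only by the tool jog_arm, never from a script. Its argument "commands" is one flat list of numbers, 6 for each row, row after row: the shift along the world's x, y, z each as a share of 25 cm, from -1 to 1, then the turn, a rotation vector about the world's x, y, z each as a share of 180 degrees, from -1 to 1. In form: [tx, ty, tz, wx, wy, wz, tx, ty, tz, wx, wy, wz, ...]. A call has 1 to 5 rows; each row is the pose to reach, as a shift and turn from the pose commanded when the call began, turning the shorter way round; what a row does not reach only later rows make up. A row lasts 1/8 s, in which the tool goes at most 62.5 mm and 10.7 degrees, less where a joint would pass 70% of its speed; a pose out of reach is approached as far as the arm can. A call with a number of a shift or a turn outside -1 to 1 is refused whole. A call with a gripper value outside its range is refused whole. "claw" is the opening, from -1 (shut) to 1 (fully open), set as the call begins (left out, the last holds). The fingers move at their own pace and stop on an object; "force" is the grip in N (left out, the last holds). Time passes only in rows, so rows that repeat a pose let the fingers close. It gives the time, the measured TCP pose, the force, the opening and the grip force at its end, in the units of the state.
- bot.sense(): the state, without advancing time (a new reading comes with each control period).
- bot.grab_frame(name): name is "scene" or "top"; returns (picture, depth): 400x640x3 uint8, red, green, blue; 400x640 float32, mm along the optical axis (not along the pixel's ray), 0 where there is no reading.
- bot.camera_params(name): a dict with "fx", "fy", "cx", "cy" (pixels), "k1" (the pictures are not rectified: a ray, as slopes to the right and down, at radius r is drawn at 1 + k1 r^2 times it, then the intrinsics apply), "R" (3x3) and "t" (3): a world point X has camera coordinates R X + t. Camera axes: x right, y down, z forward; pixel columns grow to the right and rows downward; lengths in mm; the calibration is good to about 2 mm. A picture is of the moment at which its call begins. camera_params takes no time and is no camera call.
- bot.close_job(): hands the job in; it is judged then, once.
The state is a dict: "clock": time; "qpos": joint angles; "qd": joint speeds; "effort": joint torques, N m; "tcp_pos": TCP position; "orientation": TCP orientation; "wrist_force": force on the tool from outside, world axes, zero at the start; "torque": the same for the moment, N m; "gripper_width": finger opening in mm; "gripper_force": force on a finger pad.
Only numpy, scipy, OpenCV 4.12 (cv2) and the standard library are available. Lean on these libraries where they do the work, as an engineer would, in place of code of your own. Each camera call takes 0.05 s, during which the arm holds its last target. There are 200 camera calls.

### The job

Pick up the white photo scale plate and hang it by its eye on the hook of the stand, with the graduated face outward (the way the hook's upturned tip points, away from the post). Press it straight down until the hook's stiff saddle is fully home, minding that the hook arm is sprung and must not be forced near the end of its travel, then let go and leave the plate hanging there. Do not disturb the other things on the bench.

Things in the scene. Friction and masses are not known exactly. Their poses are not given: they have to be found in the camera images.
- scale_plate: White upright plate 8 mm thick (x), 64 wide (y), on a steel foot 44x70x10 mm; 124 high in all, 0.2 kg. Origin: centre of the foot's underside, z up. The -x face has black graduations (ticks also on the foot's top that side), the +x face is plain. A through eye 30 wide (y) lies 34 to 70 mm above the origin, over it the solid crossbar, to pinch from above.
- eye_top (a point): Middle of the eye's upper edge: the underside of the crossbar, 70 mm above the plate's origin, in mid thickness.
- face_point (a point): Point in the air 34 mm in front (-x of the plate) of eye_top, on the graduated side; it shows which way the face looks.
- hook_stand: Fixed stand, base 140x90x10 mm, post 154 mm high 66 mm behind (+x). Origin on the bench right below the saddle; hook arm 18 wide (y) runs to -x (outward), tip upturned. Unloaded heights: arm underside 124, tip 149, shoulder behind throat 157. Throat x -5.5 to +5.5 mm, so the plate has 1.5 mm play each side; tip flares out to x = -13.
- saddle_top (a point): Middle of the top of the saddle, the small steel block (9 x 11 mm) in the hook's throat on which the crossbar comes to lie; 135 mm above the bench when fully down and the arm unloaded.
- saddle (a joint): How far the saddle has been pushed down in its guide, m: 0 up, 0.012 fully home on its stop; it starts 0.002 to 0.006 down. It moves stiffly, at about 9 N, and stays where it is left; the plate's weight does not move it.
- hook_arm (a joint): How far the sprung hook arm has given way downward, m: 0 unloaded, end of travel 0.014. It yields about 1 mm for each 2 N pressed on the hook and springs back; more than 0.0105 (about 20 N) strains it.
- petri_a: Petri dish, 59 mm across, 15 mm high, bystander; origin at the centre of its underside.
- petri_b: Second petri dish, the same size, bystander; origin at the centre of its underside.
- lab_timer: Small white timer, 64 x 64 x 19 mm, lying flat, bystander; origin at the centre of its underside.
- slide_case: Closed dark slide box, 65 x 85 x 30 mm, bystander; origin at the centre of its underside.
- dropper: Dropper bottle, 33 mm across, 102 mm high, standing, bystander; origin at the centre of its underside.

How it is judged (in metres and radians):
On the way, in this order (a step that is already met when the one before it is completed fails the run):
1. the plate is lifted clear of the bench (height (world z) of scale_plate above 0.025 m), for 0.1 s.
2. the crossbar lies on the saddle, graduated face outward, with the saddle not yet home (distance between eye_top and saddle_top below 0.008 m and z of eye_top in the frame of saddle_top below 0.003 m and x of face_point in the frame of hook_stand below -0.025 m and value of joint saddle below 0.0105 m), for 0.04 s.
At the end, for the whole second after the job is handed in: The plate hangs at rest and upright (within 0.2 rad) on the hook, its crossbar lying on the saddle (eye's upper edge within 8 mm of the saddle's top, at most 3 mm above it), graduated face outward, and the saddle is pushed home (within 1.5 mm of its stop) (value of joint saddle above 0.0105 m and distance between eye_top and saddle_top below 0.008 m and z of eye_top in the frame of saddle_top below 0.003 m and x of face_point in the frame of hook_stand below -0.025 m and angle between scale_plate's own z axis and vertical below 0.2 rad and linear speed of scale_plate below 0.03 m/s); the robot touches nothing.
It fails at once if the sprung hook arm is forced down by more than 10.5 mm (about 20 N) (value of joint hook_arm above 0.0105 m).
It fails at once if a bystander (petri dish, timer, slide box, dropper bottle) is moved by more than 25 mm (distance of any of petri_a, petri_b, lab_timer, slide_case, dropper from where it was at the start of the episode above 0.025 m).
It also fails if it takes over 64 s, if anything falls off the work surface, if the arm or the gripper's body presses on something with over 40 N, if the wrist force passes 120 N, or if a joint passes its speed limit or range.

## Working session

There is one attempt and no reset: what is moved stays moved. The work goes in short steps, Python scripts to look and compute and a tool call to move; the robot and the scene stay as the last step left them, time stands still between calls to the robot, and variables do not carry over. Pictures are saved under pics/ and viewed, at most 10 in all, crops included, and the job is handed in when it is done.

Besides the shell and the picture viewer there is one more tool, called after "Emit:" as a command line: name --argument value ..., lists and objects as JSON in quotes. jog_arm: Moves the arm, as the interface text tells. Its arguments: {"type":"object","properties":{"commands":{"type":"array"},"claw":{"type":"number"},"force":{"type":"number"}},"required":["commands"]}

```bash
mkdir -p pics; python3 - <<'E'
from bench import bot
import cv2,numpy as np
for n in("scene","top"):
    p,d=bot.grab_frame(n); np.savez(f"pics/{n}0.npz",p=p,d=d); cv2.imwrite(f"pics/{n}0.png",p[:,:,::-1])
    c=bot.camera_params(n); print(n,c)
print(bot.sense())
E
```

```text
scene {'fx': 465.1450493167412, 'fy': 465.1450493167412, 'cx': 322.2522656522754, 'cy': 206.1310558802097, 'k1': -0.05747415076666651, 'R': array([[ 0.52947046, -0.84826113,  0.01068118],
       [-0.60735904, -0.38783364, -0.69332537],
       [ 0.59226348,  0.36060799, -0.72054552]]), 't': array([-168.81273363,  465.17217279,  594.21703914])}
top {'fx': 404.17837454968077, 'fy': 404.17837454968077, 'cx': 314.69059999581884, 'cy': 199.9129913438196, 'k1': -0.04053394862980968, 'R': array([[ 0.00971761, -0.99970837, -0.02210776],
       [-0.99712699, -0.00802684, -0.07532156],
       [ 0.07512214,  0.02277619, -0.99691419]]), 't': array([158.780326  , 539.14847679, 912.04632182])}
{'clock': 0.1, 'qpos': array([ 7.54387409e+01,  2.02587120e+01,  9.36259048e+01, -2.06822678e-03,
        6.61887104e+01, -1.37148518e-01]), 'qd': array([-0.00349798, -0.08995025, -0.04675549,  0.02822986,  0.01710135,
        0.02257934]), 'effort': array([ 1.57043240e-03, -5.94900978e+01, -3.34932983e+01,  6.98891608e-02,
        1.82828691e-02, -2.09743843e-05]), 'tcp_pos': array([155.5766795 , 604.84699003, 213.9285252 ]), 'orientation': array([[-9.68482064e-01,  2.49083133e-01, -2.89796999e-04],
       [ 2.49083300e-01,  9.68481262e-01, -1.24699535e-03],
       [-2.99425436e-05, -1.27987622e-03, -9.99999181e-01]]), 'wrist_force': array([ 0.21873841, -0.29947945,  0.03282491]), 'torque': array([-0.00176889, -0.05537293, -0.0219043 ]), 'gripper_force': 0.0, 'gripper_width': 91.57989841315992}
```

View pics/scene0.png

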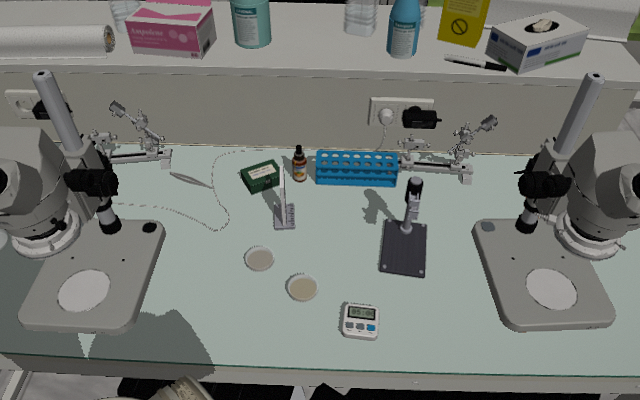

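View pics/top0.png

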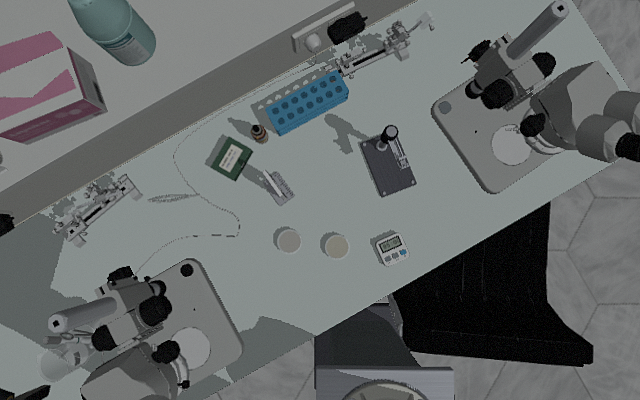

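Scene: plate at about (284,205), stand base at (404,248) with post near (410,205). Top: plate about (278,186), stand (388,165), post top (390,132). Zooming in on both.

```bash
cat > h.py <<'E'
import numpy as np,cv2
from bench import bot
def params(n):
    c=bot.camera_params(n);K=np.array([[c["fx"],0,c["cx"]],[0,c["fy"],c["cy"]],[0,0,1]]);return c,K,np.array([c["k1"],0,0,0,0.])
def rays(n,uv):
    c,K,D=params(n);s=cv2.undistortPoints(np.float64(uv).reshape(-1,1,2),K,D)[:,0]
    d=np.c_[s,np.ones(len(s))]@c["R"];o=-c["R"].T@c["t"];return o,d
def onz(n,uv,z):
    o,d=rays(n,uv);return o+d*((z-o[2])/d[:,2])[:,None]
def cloud(n,d):
    v,u=np.mgrid[:400,:640];o,r=rays(n,np.c_[u.ravel(),v.ravel()]);return (o+r*d.reshape(-1,1)).reshape(400,640,3)
def proj(n,X):
    c,K,D=params(n);return cv2.projectPoints(np.float64(X).reshape(-1,1,3),cv2.Rodrigues(c["R"])[0],c["t"],K,D)[0][:,0]
E
python3 - <<'E'
from h import *
s=np.load("pics/scene0.npz");t=np.load("pics/top0.npz")
def crop(p,x,y,w,h):return cv2.resize(p[y:y+h,x:x+w,::-1],(400,600),interpolation=cv2.INTER_CUBIC)
a=np.hstack([crop(s['p'],250,140,80,120),crop(s['p'],370,160,80,120)])
b=np.hstack([crop(t['p'],240,130,80,120),crop(t['p'],350,100,80,120)])
cv2.imwrite("pics/c1.png",a);cv2.imwrite("pics/c2.png",b)
C=cloud("top",t['d']);S=cloud("scene",s['d'])
for uv in[(288,240),(280,190),(270,180),(388,130),(402,150),(375,180)]:print(uv,C[uv[1],uv[0]].round(1))
for uv in[(284,195),(290,215),(415,182),(404,250)]:print(uv,S[uv[1],uv[0]].round(1))
print(proj("scene",[155,605,214]),proj("top",[155,605,214]),proj("top",[0,0,0]))
E
```

```text
(288, 240) [444.6 224.6  15.1]
(280, 190) [552.  235.4 103.6]
(270, 180) [570.7 254.3 123.7]
(388, 130) [669.4  14.9 155.1]
(402, 150) [658.8 -41.4   7.7]
(375, 180) [586.6  22.9  10.2]
(284, 195) [540.8 229.5 100.7]
(290, 215) [570.8 240.2   8.7]
(415, 182) [659.7   8.1 154.3]
(404, 250) [614.1 -12.   10.7]
[[-34.88210311 198.97264092]] [[ 70.40395426 397.62836281]] [[383.97185908 435.16181749]]
```

View pics/c1.png

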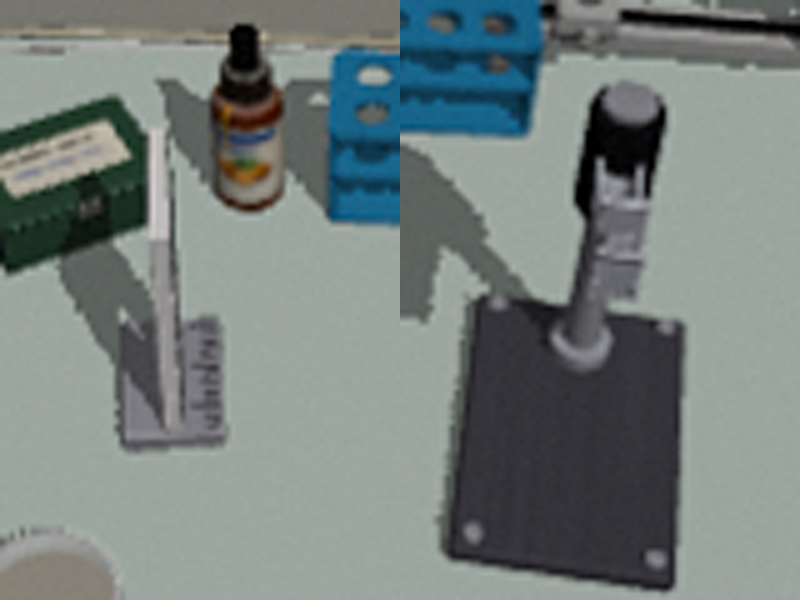

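View pics/c2.png

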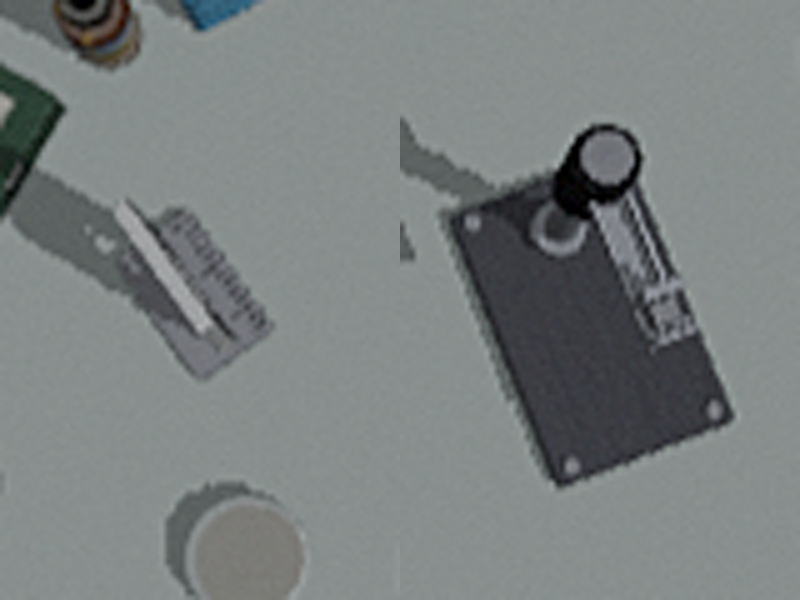

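The crops show the graduated foot side (ticks) on the right of the plate (up-right in the top view). The hook runs from the post to the lower right in the top view, about (401,162). Next I'll measure both.

```bash
python3 - <<'E'
from h import *
s=np.load("pics/scene0.npz");t=np.load("pics/top0.npz")
C=cloud("top",t['d']);S=cloud("scene",s['d'])
def rect(P,n):
    r=cv2.minAreaRect(np.float32(P[:,:2]));b=cv2.boxPoints(r);e=[b[1]-b[0],b[2]-b[1]]
    print(n,len(P),"c",np.round(r[0],1),"size",np.round([np.linalg.norm(x) for x in e],1),"ang",[round(float(np.degrees(np.arctan2(x[1],x[0]))),1) for x in e],"zmed",P[:,2].mean().round(1))
def box(P,x,y,z):
    m=(P[...,0]>x[0])&(P[...,0]<x[1])&(P[...,1]>y[0])&(P[...,1]<y[1])&(P[...,2]>z[0])&(P[...,2]<z[1]);return m
for n,P in(("top",C),("scene",S)):
    m=box(P,(505,600),(200,285),(115,130));rect(P[m],n+" plate top")
    m=box(P,(490,620),(200,290),(6,13));rect(P[m],n+" foot")
    m=box(P,(520,720),(-90,70),(7,13));rect(P[m],n+" base")
    m=box(P,(560,720),(-80,60),(115,153));Q=P[m];rect(Q,n+" hook")
    vu=np.argwhere(m)
    if n=="top":
        for (v,u),q in zip(vu,Q):print(u,v,q.round(0),end=';')
    print()
    m=box(P,(560,720),(-80,60),(153,162));rect(P[m],n+" posttop")
E
```

```text
top plate top 124 c [565.5 250.2] size [ 8.1 63.6] ang [-53.2, 36.8] zmed 123.6
top foot 392 c [565.7 250.3] size [43.7 70. ] ang [-53.4, 36.6] zmed 9.6
top base 1545 c [627.8  -7.5] size [ 90.6 139.1] ang [-68.3, 21.7] zmed 10.0
top hook 423 c [637.6  -0.9] size [29.2 90.2] ang [-71.6, 18.4] zmed 137.5
389 125 [681.  12. 151.];390 125 [681.  10. 149.];391 125 [682.   8. 148.];392 125 [681.   6. 149.];387 126 [680.  16. 147.];388 126 [680.  14. 147.];389 126 [679.  12. 149.];390 126 [679.  10. 151.];391 126 [679.   8. 151.];392 126 [679.   6. 148.];393 126 [679.   4. 151.];394 126 [678.   2. 152.];386 127 [677.  18. 150.];387 127 [677.  16. 151.];390 127 [676.  10. 152.];391 127 [676.   8. 152.];394 127 [677.   2. 151.];395 127 [678.  -1. 147.];385 128 [676.  20. 146.];386 128 [674.  18. 152.];389 128 [674.  12. 152.];393 128 [674.   4. 153.];395 128 [674.   0. 152.];396 128 [675.  -2. 151.];384 129 [673.  22. 148.];385 129 [673.  20. 149.];386 129 [672.  18. 152.];388 129 [672.  15. 153.];389 129 [672.  13. 153.];391 129 [672.   9. 153.];393 129 [672.   4. 152.];395 129 [672.   0. 1
[... 9561 characters left out ...]
7 [596. -12. 149.];402 167 [596. -14. 149.];403 167 [596. -16. 147.];404 167 [596. -18. 147.];399 168 [596. -11. 132.];400 168 [595. -12. 138.];401 168 [596. -15. 133.];399 169 [595. -11. 130.];400 169 [594. -12. 134.];
top posttop 76 c [643.9  -1.1] size [20.1 71.1] ang [-66.5, 23.5] zmed 155.1
scene plate top 101 c [561.3 248.7] size [ 6.4 64.4] ang [-54.7, 35.3] zmed 124.0
scene foot 407 c [562.4 250.1] size [43.8 71.5] ang [-54.0, 36.0] zmed 10.2
scene base 1987 c [620.2   2. ] size [109.8 141.3] ang [-67.2, 22.8] zmed 10.5
scene hook 435 c [634.8  -5.8] size [28.1 88.7] ang [-64.2, 25.8] zmed 139.2

scene posttop 98 c [ 6.412e+02 -5.000e-01] size [17.6 69.8] ang [-66.9, 23.1] zmed 155.3
```

```bash
python3 - <<'E'
from h import *
s=np.load("pics/scene0.npz");t=np.load("pics/top0.npz")
P=np.r_[cloud("top",t['d'])[t['d']>0],cloud("scene",s['d'])[s['d']>0]]
print("max height map, rows y from 700 down to -300 step 100; cols x -100..900 step 100")
for y in range(700,-400,-100):
    print(y,[int(np.max(P[(abs(P[:,0]-x)<50)&(abs(P[:,1]-y)<50)][:,2],initial=-999)) for x in range(0,1000,100)])
E
```

```text
max height map, rows y from 700 down to -300 step 100; cols x -100..900 step 100
700 [-999, 97, 325, 94, 25, 242, 320, 332, 341, 243]
600 [-999, 5, 327, 242, 240, 195, 319, 323, 340, 242]
500 [5, 202, 357, 387, 243, 13, 241, 319, 419, 243]
400 [-999, 354, 377, 356, 28, 9, 35, 243, 243, 243]
300 [-792, 6, 28, 6, 17, 13, 128, 101, 243, 243]
200 [-692, 3, 6, 5, 19, 127, 126, 59, 242, 367]
100 [375, 35, 4, 6, 21, 19, 7, 56, 110, 242]
0 [376, 377, 103, 103, 23, 20, 160, 157, 5, 241]
-100 [-999, 32, 103, 101, 18, 6, 16, 29, 135, 195]
-200 [-695, 3, 102, 98, 5, 5, 330, 351, 387, 163]
-300 [-788, -999, 101, 84, -94, 5, 390, 366, 231, 5]
```

```bash
python3 - <<'E'
from h import *
s=np.load("pics/scene0.npz");t=np.load("pics/top0.npz")
for n,a in(("top",t),("scene",s)):
    P=cloud(n,a['d'])[a['d']>0];print(n,list(range(0,460,40)))
    for y in range(760,80,-40):
        print(y,[int(np.max(P[(abs(P[:,0]-x)<20)&(abs(P[:,1]-y)<20)][:,2],initial=-999)) for x in range(0,460,40)])
E
```

```text
top [0, 40, 80, 120, 160, 200, 240, 280, 320, 360, 400, 440]
760 [-999, 0, 3, 4, 96, 98, 0, 3, 5, 4, 4, 88]
720 [-999, -999, 3, 96, 96, 113, 150, 3, 4, 3, 4, 90]
680 [-999, -999, -999, 1, 274, 314, 151, 2, 3, 3, 5, 35]
640 [-999, -999, -999, -999, 288, 327, 124, 94, -999, 5, 2, 4]
600 [-999, -999, -999, -999, -999, 2, 122, -999, -999, 137, 4, 4]
560 [-999, -999, -999, -999, -999, 284, 222, 224, 239, 242, 184, 4]
520 [-999, -999, -999, -999, -999, 352, 354, 241, 387, 384, 168, 10]
480 [-999, -999, 2, -999, 21, 351, 356, 327, 242, 243, 27, 6]
440 [-999, -999, 4, 27, 27, 341, 356, 355, 224, 207, 27, 6]
400 [-999, -999, 5, 24, 209, 338, 338, 291, 26, 26, 3, 9]
360 [-999, -999, 0, 2, 28, 251, 27, 26, 4, 4, 5, 6]
320 [-999, -999, -999, 4, 23, 27, 22, 4, 4, 3, 4, 4]
280 [-999, -999, -999, -999, 4, 5, 4, 4, 4, 4, 3, 3]
240 [-795, -999, -999, -999, 3, 4, 4, 4, 4, 4, 17, 19]
200 [-791, -999, -999, -999, -999, 3, 4, 4, 3, 4, 17, 19]
160 [-690, -692, 4, 3, 1, 1, 3, 6, 4, 3, 4, 4]
120 [-625, -399, 6, 4, 4, -999, 3, 4, 4, 3, 18, 19]
scene [0, 40, 80, 120, 160, 200, 240, 280, 320, 360, 400, 440]
76
[... 315 characters left out ...]
26, 27, 3, 4, 5]
560 [-999, -999, 6, 4, 26, 29, 29, 28, 243, 241, 184, 4]
520 [-62, 5, 26, 28, 28, 28, 356, 236, 387, 385, 169, 10]
480 [-999, 5, 28, 28, 208, 350, 357, 237, 243, 242, 26, 7]
440 [-999, 3, 22, 274, 286, 343, 356, 352, 225, 201, 28, 5]
400 [-999, -999, 5, 27, 377, 373, 340, 293, 28, 28, 5, 6]
360 [-999, -999, 3, 331, 375, 367, 28, 27, 7, 5, 5, 7]
320 [-999, -999, -999, 4, 26, 28, 24, 4, 6, 5, 5, 4]
280 [-999, -999, -999, -999, 4, 5, 4, 5, 5, 5, 5, 5]
240 [-999, -999, -999, -999, 5, 5, 5, 4, 5, 5, 18, 19]
200 [-999, -999, -999, -999, -999, 4, 6, 4, 5, 4, 18, 18]
160 [-999, -999, -999, -999, -999, 4, 4, 4, 5, 4, 6, 13]
120 [-999, -999, -999, -999, -999, -999, 6, 5, 5, 5, 21, 19]
```

```bash
python3 - <<'E'
from h import *
t=np.load("pics/top0.npz")['p'][200:400,0:250,::-1]
cv2.imwrite("pics/c3.png",cv2.resize(t,(750,600),interpolation=cv2.INTER_CUBIC))
E
```

```text
(no output)
```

View pics/c3.png

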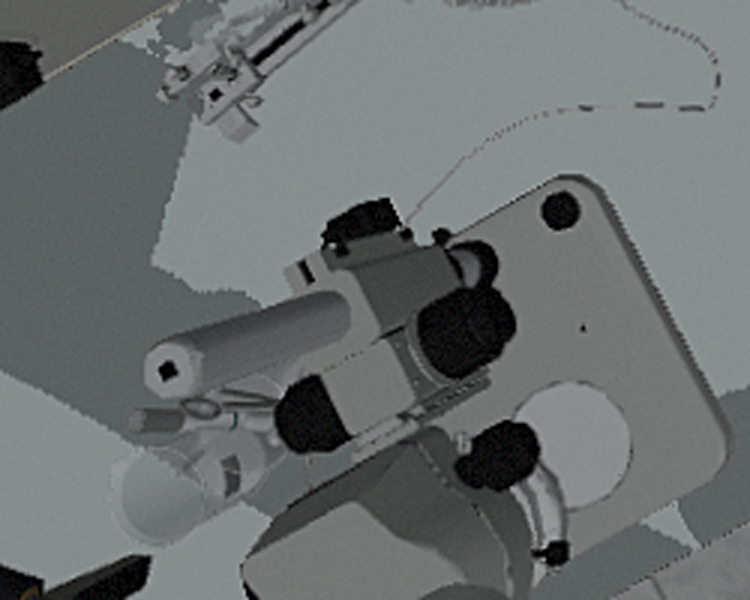

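The left microscope (up to about 390 mm high, at x 120–380, y 360–560) stands between the arm and the bench. I'll raise the arm first, then cross over it.

Emit:
jog_arm --commands '[0, 0, 0.25, 0, 0, 0, 0, 0, 0.5, 0, 0, 0, 0, 0, 0.75, 0, 0, 0, 0, 0, 1, 0, 0, 0, 0, 0, 1, 0, 0, 0]' --claw 1

```text
clock: 0.72
tcp_pos: [156.1, 606.7, 470.2]
orientation: [[-0.968, 0.249, 0.002], [0.249, 0.968, 0.008], [-0.0, 0.009, -1.0]]
wrist_force: [-0.7, 0.2, -0.7]
gripper_width: 92.0
gripper_force: 0.0
```

Emit:
jog_arm --commands '[0.164, -0.142, 0, 0, 0, 0.057, 0.328, -0.284, 0, 0, 0, 0.113, 0.492, -0.426, 0, 0, 0, 0.17, 0.656, -0.568, 0, 0, 0, 0.227, 0.82, -0.71, 0, 0, 0, 0.283]'

```text
clock: 1.35
tcp_pos: [361.6, 426.2, 463.1]
orientation: [[-0.8, -0.6, -0.001], [-0.6, 0.8, -0.001], [0.002, -0.0, -1.0]]
wrist_force: [0.4, 0.2, 0.3]
gripper_width: 92.3
gripper_force: 0.0
```

Emit:
jog_arm --commands '[0.164, -0.142, 0, 0, 0, 0, 0.328, -0.284, 0, 0, 0, 0, 0.492, -0.426, 0, 0, 0, 0, 0.656, -0.568, 0, 0, 0, 0, 0.81, -0.71, 0, 0, 0, 0]'

```text
clock: 1.98
tcp_pos: [564.1, 248.8, 462.9]
orientation: [[-0.804, -0.595, -0.002], [-0.595, 0.804, -0.001], [0.002, 0.001, -1.0]]
wrist_force: [0.1, -0.3, 0.2]
gripper_width: 91.7
gripper_force: 0.0
```

Emit:
jog_arm --commands '[0, 0, -0.25, 0, 0, 0, 0, 0, -0.5, 0, 0, 0, 0, 0, -0.75, 0, 0, 0, 0, 0, -0.98, 0, 0, 0, 0, 0, -0.98, 0, 0, 0]'

```text
clock: 2.6
tcp_pos: [559.7, 248.7, 214.4]
orientation: [[-0.804, -0.595, -0.009], [-0.595, 0.804, -0.004], [0.01, 0.002, -1.0]]
wrist_force: [0.1, -0.0, 0.3]
gripper_width: 91.5
gripper_force: 0.0
```

```bash
python3 - <<'E'
from h import *
s=bot.sense();print(s['tcp_pos'],s['orientation'],s['clock'])
E
```

```text
[559.66736086 248.71103948 214.36242157] [[-0.80368164 -0.5949847  -0.00943535]
 [-0.59497444  0.80373383 -0.00416564]
 [ 0.010062    0.00226594 -0.99994681]] 2.6
```

Emit:
jog_arm --commands '[0, 0, -0.15, 0, 0, 0, 0, 0, -0.3, 0, 0, 0, 0, 0, -0.4, 0, 0, 0, 0, 0, -0.49, 0, 0, 0, 0, 0, -0.49, 0, 0, 0]'

```text
clock: 3.22
tcp_pos: [563.4, 250.4, 97.7]
orientation: [[-0.804, -0.595, -0.0], [-0.595, 0.804, -0.0], [0.001, 0.0, -1.0]]
wrist_force: [0.5, 0.1, 0.5]
gripper_width: 92.0
gripper_force: 0.0
```

Emit:
jog_arm --commands '[0, 0, 0, 0, 0, 0, 0, 0, 0, 0, 0, 0]'

```text
clock: 3.48
tcp_pos: [564.2, 250.7, 98.8]
orientation: [[-0.804, -0.595, 0.002], [-0.595, 0.804, 0.001], [-0.002, -0.001, -1.0]]
wrist_force: [-0.7, 0.3, 0.5]
gripper_width: 92.0
gripper_force: 0.0
```

```bash
python3 - <<'E'
from h import *
for n,x,y in(("scene",230,120),("top",220,110)):
    p,d=bot.grab_frame(n); np.savez(f"pics/{n}1.npz",p=p,d=d); c=p[y:y+100,x:x+100,::-1];c=cv2.resize(c,(400,400),interpolation=cv2.INTER_CUBIC)
    out=c if n=="scene" else np.hstack([out,c])
cv2.imwrite("pics/c4.png",out);s=bot.sense();print(s['tcp_pos'],s['orientation'][:,2],s['clock'])
E
```

```text
[563.80977913 250.56370631  98.25189183] [ 1.49278327e-03  6.53268290e-04 -9.99998672e-01] 3.575
```

View pics/c4.png

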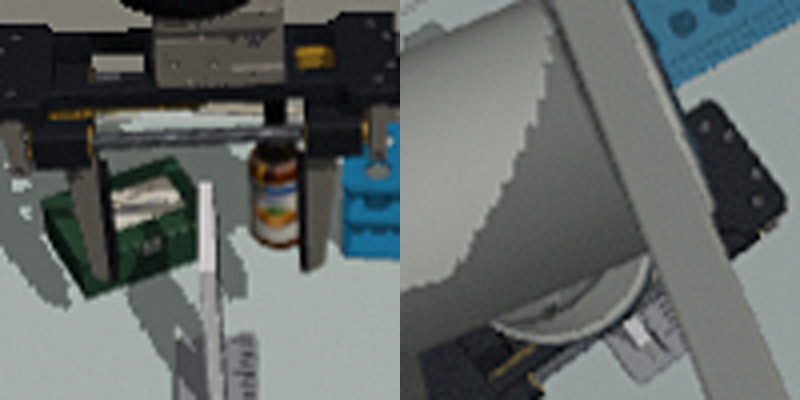

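The left crop shows the plate top at (205,183–270) centred between the pads at x≈115 and 300, so I can close.

Emit:
jog_arm --commands '[0, 0, 0, 0, 0, 0, 0, 0, 0, 0, 0, 0, 0, 0, 0, 0, 0, 0, 0, 0, 0, 0, 0, 0, 0, 0, 0, 0, 0, 0]' --claw -1 --force 45

```text
clock: 4.2
tcp_pos: [563.2, 250.3, 97.0]
orientation: [[-0.804, -0.595, -0.0], [-0.595, 0.804, -0.0], [0.0, 0.0, -1.0]]
wrist_force: [-0.6, -0.1, 0.2]
gripper_width: 44.1
gripper_force: 0.0
```

Emit:
jog_arm --commands '[0, 0, 0, 0, 0, 0, 0, 0, 0, 0, 0, 0, 0, 0, 0, 0, 0, 0]'

```text
clock: 4.58
tcp_pos: [563.2, 250.3, 97.1]
orientation: [[-0.804, -0.595, -0.0], [-0.595, 0.804, -0.0], [0.0, -0.0, -1.0]]
wrist_force: [0.0, -0.0, 0.9]
gripper_width: 14.0
gripper_force: 0.0
```

Emit:
jog_arm --commands '[0, 0, 0, 0, 0, 0, 0, 0, 0, 0, 0, 0, 0, 0, 0, 0, 0, 0, 0, 0, 0, 0, 0, 0]'

```text
clock: 5.08
tcp_pos: [563.2, 250.3, 97.1]
orientation: [[-0.804, -0.595, -0.0], [-0.595, 0.804, 0.0], [0.0, 0.0, -1.0]]
wrist_force: [-0.1, 0.6, -1.0]
gripper_width: 7.8
gripper_force: 45.0
```

Emit:
jog_arm --commands '[0, 0, 0.1, 0, 0, 0, 0, 0, 0.3, 0, 0, 0, 0, 0, 0.5, 0, 0, 0, 0, 0, 0.6, 0, 0, 0, 0, 0, 0.6, 0, 0, 0]'

```text
clock: 5.7
tcp_pos: [564.1, 250.7, 248.9]
orientation: [[-0.804, -0.595, 0.003], [-0.595, 0.804, 0.002], [-0.004, -0.001, -1.0]]
wrist_force: [-0.1, -0.1, -1.7]
gripper_width: 7.7
gripper_force: 45.0
```

Emit:
jog_arm --commands '[-0.005, -0.116, 0, 0, 0, -0.058, -0.01, -0.232, 0, 0, 0, -0.116, -0.015, -0.348, 0, 0, 0, -0.174, -0.02, -0.464, 0, 0, 0, -0.232, -0.024, -0.58, 0, 0, 0, -0.29]'

```text
clock: 6.32
tcp_pos: [556.0, 104.2, 244.8]
orientation: [[-0.961, 0.276, -0.003], [0.276, 0.961, -0.001], [0.003, -0.001, -1.0]]
wrist_force: [-0.3, -1.1, -1.5]
gripper_width: 7.5
gripper_force: 45.0
```

Emit:
jog_arm --commands '[-0.005, -0.116, 0, 0, 0, -0.058, -0.01, -0.232, 0, 0, 0, -0.116, -0.015, -0.348, 0, 0, 0, -0.174, -0.02, -0.464, 0, 0, 0, -0.232, -0.024, -0.572, 0, 0, 0, -0.2906]'

```text
clock: 6.95
tcp_pos: [550.0, -38.6, 244.9]
orientation: [[-0.369, 0.929, -0.003], [0.929, 0.369, 0.0], [0.001, -0.003, -1.0]]
wrist_force: [0.4, 0.4, -1.8]
gripper_width: 7.4
gripper_force: 45.0
```

Emit:
jog_arm --commands '[0, 0, 0, 0, 0, 0, 0, 0, -0.13, 0, 0, 0, 0, 0, -0.256, 0, 0, 0, 0, 0, -0.256, 0, 0, 0, 0, 0, -0.256, 0, 0, 0]'

```text
clock: 7.58
tcp_pos: [551.5, -37.2, 183.5]
orientation: [[-0.376, 0.927, 0.0], [0.927, 0.376, 0.0], [0.0, 0.0, -1.0]]
wrist_force: [0.5, -0.1, -1.0]
gripper_width: 7.9
gripper_force: 45.0
```

Emit:
jog_arm --commands '[0, 0, 0, 0, 0, 0, 0, 0, 0, 0, 0, 0]'

```text
clock: 7.82
tcp_pos: [551.8, -37.6, 184.0]
orientation: [[-0.375, 0.927, 0.002], [0.927, 0.375, -0.0], [-0.001, 0.001, -1.0]]
wrist_force: [-0.5, 0.0, -2.0]
gripper_width: 7.6
gripper_force: 45.0
```

```bash
python3 - <<'E'
from h import *
for n in("scene","top"):
    p,d=bot.grab_frame(n); np.savez(f"pics/{n}2.npz",p=p,d=d); print(proj(n,[551,-38,190]))
    x,y=(350,120) if n=="scene" else (350,110)
    c=cv2.resize(p[y:y+130,x:x+86,::-1],(397,600),interpolation=cv2.INTER_CUBIC)
    out=c if n=="scene" else np.hstack([out,c])
cv2.imwrite("pics/c5.png",out);s=bot.sense();print(s['tcp_pos'],s['orientation'],s['wrist_force'],s['clock'])
E
```

```text
[[416.98491898 214.28105395]]
[[419.22300179 187.09246539]]
[551.51480276 -37.71344358 183.70910218] [[-3.74781358e-01  9.27112680e-01  1.00654646e-03]
 [ 9.27113135e-01  3.74781582e-01 -3.73603806e-05]
 [-4.11872359e-04  9.19180474e-04 -9.99999493e-01]] [ 0.99013877 -0.32867463 -1.87793403] 7.925
```

View pics/c5.png

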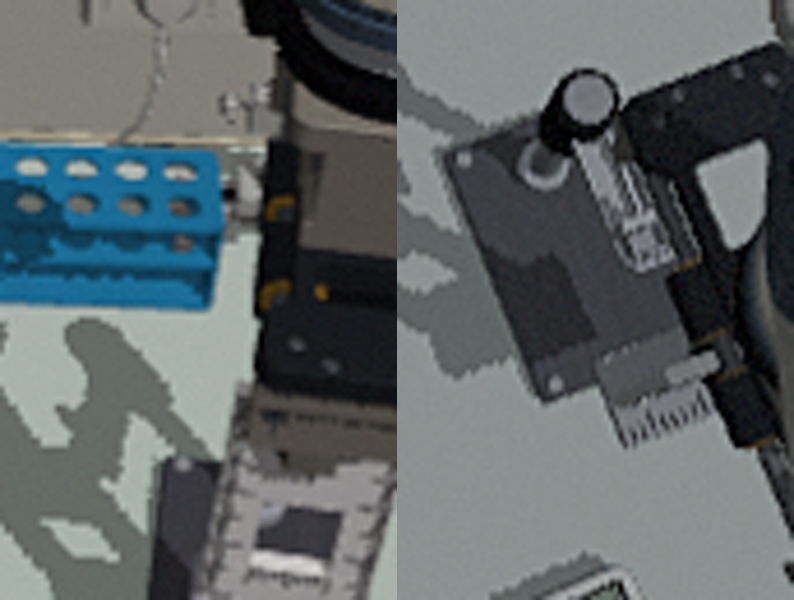

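The plate is upright with its graduated face outward, seen through its eye in the scene view (left crop). In the top view the plate edge is at about (690,365) in the crop, with the hook at (640,240). Next I'll measure lateral and axial offsets in the stand frame, per camera.

```bash
python3 - <<'E'
from h import *
ph=np.radians(21.8);X=np.array([np.cos(ph),np.sin(ph)]);Y=np.array([-X[1],X[0]]);O=np.array([607,-15.3])
def st(P):q=P[:,:2]-O;return np.c_[q@X,q@Y,P[:,2]]
pc=lambda a:np.percentile(a,[1,5,50,95,99]).round(1)
A=np.load
for n in("top","scene"):
    a=A(f"pics/{n}0.npz")['d'];b=A(f"pics/{n}2.npz")['d']
    H=st(cloud(n,a)[a>0]);Q=st(cloud(n,b)[b>0])
    m=(abs(H[:,1])<20)&(H[:,0]>8)&(H[:,0]<44)&(H[:,2]>122)&(H[:,2]<140);h=H[m]
    print(n,"arm y",pc(h[:,1]),m.sum())
    for lo in range(8,44,9):
        k=h[(h[:,0]>=lo)&(h[:,0]<lo+9)];print("  x",lo,"y range",k[:,1].min().round(1),k[:,1].max().round(1),len(k))
    m=(abs(H[:,1])<20)&(H[:,0]>50)&(H[:,0]<90)&(H[:,2]>151)&(H[:,2]<160);(c,r)=cv2.minEnclosingCircle(np.float32(H[m][:,:2]));print(" post c",np.round(c,1),round(r,1))
    m=(abs(H[:,1])<14)&(H[:,0]>-20)&(H[:,0]<6)&(H[:,2]>146)&(H[:,2]<152);print(" tip x",pc(H[m][:,0]),"y",pc(H[m][:,1]),m.sum())
    m=(abs(H[:,1])<9)&(H[:,0]>-7)&(H[:,0]<7)&(H[:,2]>139)&(H[:,2]<147);print(" saddle x",pc(H[m][:,0]),"y",pc(H[m][:,1]),"z",pc(H[m][:,2]),m.sum())
    m=(H[:,0]>5)&(H[:,0]<12)&(abs(H[:,1])<14)&(H[:,2]>150);print(" shoulder",pc(H[m][:,0]) if m.any() else 0)
    m=(Q[:,0]>-100)&(Q[:,0]<-20)&(abs(Q[:,1])<50)&(Q[:,2]>88)&(Q[:,2]<99);f=Q[m]
    r=cv2.minAreaRect(np.float32(f[:,:2]));print(" foot",np.round(r[0],1),np.round(r[1],1),round(r[2],1),"x",pc(f[:,0]),"y",pc(f[:,1]),"z",pc(f[:,2]))
    m=(Q[:,0]>-75)&(Q[:,0]<-45)&(abs(Q[:,1])<45)&(Q[:,2]>110)&(Q[:,2]<203);f=Q[m];print(" plate",len(f),"y",pc(f[:,1]),"x",pc(f[:,0]),"z",pc(f[:,2]))
    m&=(Q[:,2]>204)&(Q[:,2]<212);
    T=Q[(Q[:,0]>-70)&(Q[:,0]<-50)&(abs(Q[:,1])<45)&(Q[:,2]>203)&(Q[:,2]<212)];print(" top edge",len(T),pc(T[:,0]),pc(T[:,1]))
E
```

```text
top arm y [-9.2 -7.9 -0.6  8.9  9.2] 149
  x 8 y range -9.0 8.7 25
  x 17 y range -9.5 9.4 39
  x 26 y range -9.4 9.2 43
  x 35 y range -8.4 9.2 42
 post c [64.3 -1.3] 13.1
 tip x [-11.1 -10.8  -8.1   4.    4.2] y [-6.4 -5.5  0.   5.7  7.1] 24
 saddle x [-6.8 -6.5 -0.6  5.3  6.2] y [-5.3 -4.9  1.1  6.4  7.8] z [139.8 141.7 144.6 146.5 146.7] 28
 shoulder [5.1 5.2 7.1 8.9 9.1]
 foot [-59.9   7.8] [43.9 45.3] 0.3 x [-81.6 -80.4 -61.1 -39.7 -38.2] y [-14.4 -12.1   9.1  29.8  30.4] z [90.8 93.6 96.6 98.6 99. ]
 plate 60 y [ 2.   7.2 27.1 27.8 28. ] x [-68.2 -66.5 -60.7 -52.4 -51.1] z [110.6 114.2 173.9 200.9 202.4]
 top edge 50 [-64.5 -64.1 -60.5 -56.3 -54. ] [ 0.5  5.7 15.5 27.3 27.7]
scene arm y [-7.5 -7.3  5.1  9.3  9.4] 36
  x 8 y range 8.7 9.3 3
  x 17 y range 8.8 9.3 3
  x 26 y range -7.5 9.1 7
  x 35 y range -7.3 9.4 23
 post c [61.8  2. ] 12.8
 tip x [-14.2 -13.6  -1.4   4.6   5.2] y [-8.3 -7.5  0.6  8.1  9. ] 42
 saddle x [-6.5 -5.3  1.7  5.1  5.6] y [-8.2 -7.1  0.3  7.2  7.7] z [140.9 142.4 144.6 146.6 146.7] 39
 shoulder [5.1 5.1 5.9 9.3 9.4]
 foot [-63.6  -2.8] [68.5 43.9] 89.9 x [-85.1 -84.3 -76.7 -61.  -46.7] y [-36.6 -33.9   0.9  30.   31.3] z [88.8 90.7 97.2 98.7 98.9]
 plate 902 y [-33.8 -31.4  -1.8  27.   28.4] x [-68.6 -67.9 -66.2 -63.6 -60. ] z [110.9 113.6 153.6 184.7 195.1]
 top edge 19 [-68.1 -67.7 -64.9 -59.  -58.9] [24.1 24.2 26.5 28.5 28.6]
```

Emit:
jog_arm --commands '[-0.0056, 0.0136, -0.008, 0, 0, 0, 0.043, 0.033, -0.008, 0, 0, 0, 0.09, 0.052, -0.008, 0, 0, 0, 0.135, 0.07, -0.008, 0, 0, 0, 0.18, 0.088, -0.008, 0, 0, 0]'

```text
clock: 8.55
tcp_pos: [597.2, -15.3, 181.0]
orientation: [[-0.375, 0.927, -0.0], [0.927, 0.375, 0.0], [0.0, -0.0, -1.0]]
wrist_force: [0.4, -0.1, -2.0]
gripper_width: 7.7
gripper_force: 45.0
```

Emit:
jog_arm --commands '[0, 0, 0, 0, 0, 0, 0, 0, 0, 0, 0, 0]'

```text
clock: 8.8
tcp_pos: [595.9, -15.7, 180.8]
orientation: [[-0.375, 0.927, -0.001], [0.927, 0.375, -0.0], [0.0, -0.001, -1.0]]
wrist_force: [-0.6, 0.9, -2.5]
gripper_width: 7.4
gripper_force: 45.0
```

```bash
python3 - <<'E'
from h import *
for n in("scene","top"):
    p,d=bot.grab_frame(n); np.savez(f"pics/{n}3.npz",p=p,d=d)
    x,y=(370,130) if n=="scene" else (370,100)
    c=cv2.resize(p[y:y+120,x:x+80,::-1],(400,600),interpolation=cv2.INTER_CUBIC)
    out=c if n=="scene" else np.hstack([out,c])
cv2.imwrite("pics/c6.png",out);s=bot.sense();print(s['tcp_pos'],s['wrist_force'],s['clock'])
ph=np.radians(21.8);X=np.array([np.cos(ph),np.sin(ph)]);Y=np.array([-X[1],X[0]]);O=np.array([607,-15.3])
def st(P):q=P[:,:2]-O;return np.c_[q@X,q@Y,P[:,2]]
print("tcp st",st(s['tcp_pos'][None]))
pc=lambda a:np.percentile(a,[1,5,50,95,99]).round(1) if len(a) else None
for n in("top","scene"):
    a=np.load(f"pics/{n}0.npz")['d'];b=np.load(f"pics/{n}3.npz")['d']
    H=st(cloud(n,a)[a>0]);Q=st(cloud(n,b)[b>0])
    m=(abs(H[:,1])<12)&(H[:,0]>-5)&(H[:,0]<20)&(H[:,2]>152)&(H[:,2]<161);print(n,"shoulder x",pc(H[m][:,0]),"y",pc(H[m][:,1]),m.sum())
    m=(Q[:,0]>-40)&(Q[:,0]<20)&(abs(Q[:,1])<50)&(Q[:,2]>89)&(Q[:,2]<98);f=Q[m];print(" foot x",pc(f[:,0]),"y",pc(f[:,1]),m.sum())
    m=(Q[:,0]>-25)&(Q[:,0]<5)&(abs(Q[:,1])<45)&(Q[:,2]>110)&(Q[:,2]<200);f=Q[m];print(" plate x",pc(f[:,0]),"y",pc(f[:,1]),m.sum())
    T=Q[(Q[:,0]>-25)&(Q[:,0]<8)&(abs(Q[:,1])<45)&(Q[:,2]>203)&(Q[:,2]<212)];print(" topedge",pc(T[:,0]),pc(T[:,1]),len(T))
E
```

```text
[595.77195599 -15.82684125 181.00926998] [ 0.09743676 -0.02201015 -2.2604382 ] 8.9
tcp st [[-10.62073162   3.68056977 181.00926998]]
top shoulder x [4.1 4.3 6.7 8.8 9.1] y [-8.2 -8.   0.8  8.   8.5] 23
 foot x [-32.7 -31.5 -18.5   9.   10.6] y [-9.3 -6.4 16.9 33.4 34.5] 285
 plate x [-17.7 -15.3 -13.2   2.7   4.2] y [-1.6  3.5 24.4 31.7 31.9] 99
 topedge [-15.1 -14.8 -10.5  -4.1  -0.4] [ 6.1 12.2 21.5 31.1 31.5] 52
scene shoulder x [1.5 2.4 3.9 8.2 9.3] y [-8.4 -8.2  0.   9.   9.1] 42
 foot x [-37.3 -36.1 -26.5 -14.6   0.5] y [-32.8 -30.5   2.4  33.9  35.4] 414
 plate x [-19.7 -18.9 -17.  -11.9 -10.1] y [-29.5 -27.2   1.   30.3  32.3] 1002
 topedge [-18.5 -18.4 -16.  -12.3 -11.8] [29.7 29.8 30.9 31.6 31.7] 8
```

View pics/c6.png

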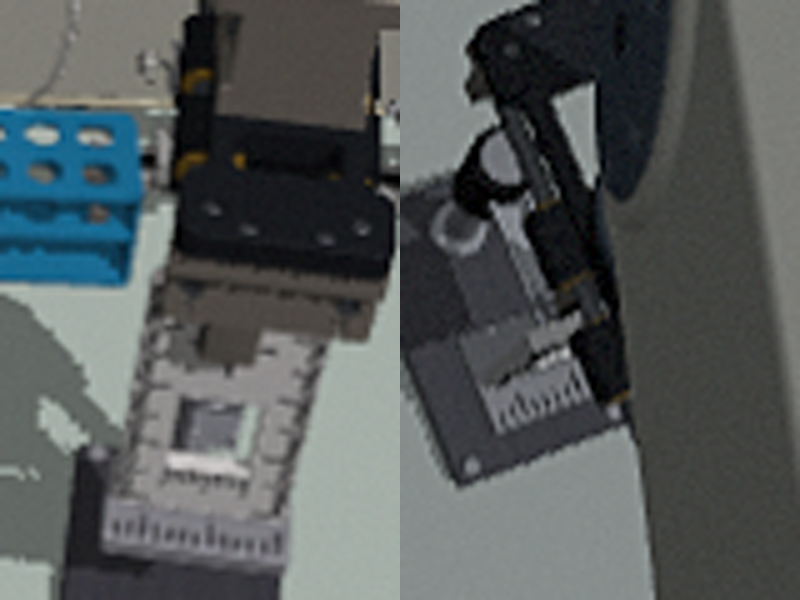

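The left crop shows the hook tip at (212,428), centred inside the eye (175–255). I'll go forward to the throat, feeling for the shoulder.

Emit:
jog_arm --commands '[0.018, 0.007, -0.008, 0, 0, 0, 0.037, 0.015, -0.008, 0, 0, 0, 0.037, 0.015, -0.008, 0, 0, 0, 0.037, 0.015, -0.008, 0, 0, 0]'

```text
clock: 9.4
tcp_pos: [605.4, -11.9, 179.0]
orientation: [[-0.375, 0.927, -0.0], [0.927, 0.375, -0.0], [0.0, -0.0, -1.0]]
wrist_force: [1.1, -0.2, -1.9]
gripper_width: 8.1
gripper_force: 45.0
```

Emit:
jog_arm --commands '[0.0037, 0.0015, 0, 0, 0, 0, 0.0037, 0.0015, 0, 0, 0, 0, 0.0037, 0.0015, 0, 0, 0, 0]'

```text
clock: 9.78
tcp_pos: [606.3, -11.6, 179.1]
orientation: [[-0.375, 0.927, -0.0], [0.927, 0.375, -0.0], [0.0, -0.0, -1.0]]
wrist_force: [-1.2, -0.6, -1.2]
gripper_width: 7.6
gripper_force: 45.0
```

Emit:
jog_arm --commands '[0.0037, 0.0015, 0, 0, 0, 0, 0.0037, 0.0015, 0, 0, 0, 0, 0.0037, 0.0015, 0, 0, 0, 0]'

```text
clock: 10.15
tcp_pos: [607.3, -11.2, 179.1]
orientation: [[-0.375, 0.927, -0.0], [0.927, 0.375, -0.0], [-0.0, -0.0, -1.0]]
wrist_force: [0.7, -0.4, -1.5]
gripper_width: 7.7
gripper_force: 45.0
```

Emit:
jog_arm --commands '[0.0037, 0.0015, 0, 0, 0, 0, 0.0037, 0.0015, 0, 0, 0, 0, 0.0037, 0.0015, 0, 0, 0, 0]'

```text
clock: 10.52
tcp_pos: [607.8, -10.9, 179.0]
orientation: [[-0.375, 0.927, -0.001], [0.927, 0.375, -0.0], [0.0, -0.001, -1.0]]
wrist_force: [-2.3, -0.3, -1.1]
gripper_width: 7.5
gripper_force: 45.0
```

Emit:
jog_arm --commands '[0.0037, 0.0015, 0, 0, 0, 0, 0.0037, 0.0015, 0, 0, 0, 0, 0.0037, 0.0015, 0, 0, 0, 0]'

```text
clock: 10.9
tcp_pos: [608.0, -10.9, 178.7]
orientation: [[-0.375, 0.927, -0.003], [0.927, 0.375, -0.001], [0.0, -0.003, -1.0]]
wrist_force: [-4.9, -2.7, -0.2]
gripper_width: 7.5
gripper_force: 45.0
```

Shoulder contact came at about 12.6 mm forward. I'll back off 2.9 mm to the throat centre, then descend gently.

Emit:
jog_arm --commands '[-0.0108, -0.0043, 0, 0, 0, 0, -0.0108, -0.0043, 0, 0, 0, 0, -0.0108, -0.0043, -0.008, 0, 0, 0, -0.0108, -0.0043, -0.016, 0, 0, 0, -0.0108, -0.0043, -0.016, 0, 0, 0]'

```text
clock: 11.52
tcp_pos: [606.4, -11.5, 174.8]
orientation: [[-0.375, 0.927, -0.0], [0.927, 0.375, 0.0], [0.0, -0.0, -1.0]]
wrist_force: [-0.2, 0.1, -1.9]
gripper_width: 7.7
gripper_force: 45.0
```

Emit:
jog_arm --commands '[0, 0, -0.004, 0, 0, 0, 0, 0, -0.008, 0, 0, 0, 0, 0, -0.008, 0, 0, 0, 0, 0, -0.008, 0, 0, 0]'

```text
clock: 12.02
tcp_pos: [606.5, -11.5, 173.1]
orientation: [[-0.375, 0.927, 0.0], [0.927, 0.375, 0.0], [0.0, 0.0, -1.0]]
wrist_force: [0.7, 0.1, -1.9]
gripper_width: 7.8
gripper_force: 45.0
```

Emit:
jog_arm --commands '[0, 0, -0.004, 0, 0, 0, 0, 0, -0.008, 0, 0, 0, 0, 0, -0.008, 0, 0, 0, 0, 0, -0.008, 0, 0, 0]'

```text
clock: 12.52
tcp_pos: [606.5, -11.5, 171.2]
orientation: [[-0.375, 0.927, 0.0], [0.927, 0.375, -0.0], [-0.0, 0.0, -1.0]]
wrist_force: [-0.5, -0.0, -0.5]
gripper_width: 7.8
gripper_force: 45.0
```

Emit:
jog_arm --commands '[0, 0, -0.004, 0, 0, 0, 0, 0, -0.008, 0, 0, 0, 0, 0, -0.008, 0, 0, 0, 0, 0, -0.008, 0, 0, 0]'

```text
clock: 13.02
tcp_pos: [606.6, -11.5, 169.3]
orientation: [[-0.375, 0.927, 0.0], [0.927, 0.375, 0.0], [-0.0, 0.0, -1.0]]
wrist_force: [-0.4, -1.0, 3.7]
gripper_width: 7.5
gripper_force: 45.0
```

Emit:
jog_arm --commands '[0, 0, -0.004, 0, 0, 0, 0, 0, -0.008, 0, 0, 0, 0, 0, -0.008, 0, 0, 0, 0, 0, -0.008, 0, 0, 0]'

```text
clock: 13.52
tcp_pos: [606.6, -11.6, 167.5]
orientation: [[-0.375, 0.927, 0.0], [0.927, 0.375, -0.0], [-0.0, 0.0, -1.0]]
wrist_force: [-2.8, -0.1, 6.7]
gripper_width: 7.9
gripper_force: 45.0
```

Emit:
jog_arm --commands '[0, 0, -0.004, 0, 0, 0, 0, 0, -0.008, 0, 0, 0, 0, 0, -0.008, 0, 0, 0, 0, 0, -0.008, 0, 0, 0]'

```text
clock: 14.02
tcp_pos: [606.6, -11.5, 165.5]
orientation: [[-0.375, 0.927, 0.0], [0.927, 0.375, 0.0], [-0.0, 0.0, -1.0]]
wrist_force: [-2.2, 0.3, 6.2]
gripper_width: 7.7
gripper_force: 45.0
```

Emit:
jog_arm --commands '[0, 0, -0.004, 0, 0, 0, 0, 0, -0.008, 0, 0, 0, 0, 0, -0.012, 0, 0, 0, 0, 0, -0.012, 0, 0, 0]'

```text
clock: 14.52
tcp_pos: [606.6, -11.5, 162.4]
orientation: [[-0.375, 0.927, 0.0], [0.927, 0.375, -0.0], [-0.0, 0.0, -1.0]]
wrist_force: [-2.4, -0.9, 7.9]
gripper_width: 7.7
gripper_force: 45.0
```

Emit:
jog_arm --commands '[0, 0, -0.004, 0, 0, 0, 0, 0, -0.008, 0, 0, 0, 0, 0, -0.012, 0, 0, 0, 0, 0, -0.012, 0, 0, 0]'

```text
clock: 15.02
tcp_pos: [606.6, -11.6, 159.4]
orientation: [[-0.375, 0.927, 0.0], [0.927, 0.375, -0.0], [-0.0, 0.0, -1.0]]
wrist_force: [-1.6, -0.0, 6.6]
gripper_width: 7.7
gripper_force: 45.0
```

Emit:
jog_arm --commands '[0, 0, -0.004, 0, 0, 0, 0, 0, -0.004, 0, 0, 0, 0, 0, -0.004, 0, 0, 0]'

```text
clock: 15.4
tcp_pos: [606.6, -11.5, 158.5]
orientation: [[-0.375, 0.927, 0.0], [0.927, 0.375, -0.0], [-0.0, 0.0, -1.0]]
wrist_force: [-1.5, -0.6, 6.8]
gripper_width: 7.6
gripper_force: 45.0
```

Emit:
jog_arm --commands '[0, 0, -0.004, 0, 0, 0, 0, 0, -0.004, 0, 0, 0, 0, 0, -0.004, 0, 0, 0]'

```text
clock: 15.78
tcp_pos: [606.6, -11.6, 157.6]
orientation: [[-0.375, 0.927, 0.0], [0.927, 0.375, -0.0], [-0.0, 0.0, -1.0]]
wrist_force: [-2.0, 0.3, 7.5]
gripper_width: 7.5
gripper_force: 45.0
```

Emit:
jog_arm --commands '[0, 0, -0.004, 0, 0, 0, 0, 0, -0.004, 0, 0, 0, 0, 0, -0.004, 0, 0, 0]'

```text
clock: 16.15
tcp_pos: [606.6, -11.5, 156.7]
orientation: [[-0.375, 0.927, 0.0], [0.927, 0.375, -0.0], [-0.0, 0.0, -1.0]]
wrist_force: [-2.8, 0.8, 9.5]
gripper_width: 7.5
gripper_force: 45.0
```

Emit:
jog_arm --commands '[0, 0, -0.004, 0, 0, 0, 0, 0, -0.004, 0, 0, 0, 0, 0, -0.004, 0, 0, 0]'

```text
clock: 16.52
tcp_pos: [606.6, -11.5, 156.0]
orientation: [[-0.375, 0.927, 0.001], [0.927, 0.375, -0.0], [-0.0, 0.001, -1.0]]
wrist_force: [-3.1, 0.2, 11.7]
gripper_width: 7.7
gripper_force: 45.0
```

Emit:
jog_arm --commands '[0, 0, -0.003, 0, 0, 0, 0, 0, -0.003, 0, 0, 0, 0, 0, -0.003, 0, 0, 0]'

```text
clock: 16.9
tcp_pos: [606.7, -11.5, 155.4]
orientation: [[-0.375, 0.927, 0.001], [0.927, 0.375, -0.0], [-0.0, 0.001, -1.0]]
wrist_force: [-3.9, -0.1, 12.4]
gripper_width: 7.4
gripper_force: 45.0
```

The force now rises about 2 N/mm above the 8.5 N plateau, so the saddle is home. I'll unload and release.

Emit:
jog_arm --commands '[0, 0, 0.008, 0, 0, 0, 0, 0, 0.016, 0, 0, 0, 0, 0, 0.025, 0, 0, 0, 0, 0, 0.025, 0, 0, 0]'

```text
clock: 17.4
tcp_pos: [606.6, -11.5, 160.5]
orientation: [[-0.375, 0.927, 0.0], [0.927, 0.375, -0.0], [-0.0, 0.0, -1.0]]
wrist_force: [0.2, 0.2, 1.4]
gripper_width: 7.9
gripper_force: 45.0
```

Emit:
jog_arm --commands '[0, 0, 0, 0, 0, 0, 0, 0, 0, 0, 0, 0, 0, 0, 0, 0, 0, 0, 0, 0, 0, 0, 0, 0, 0, 0, 0, 0, 0, 0]' --claw -0.3

```text
clock: 18.02
tcp_pos: [606.4, -11.5, 160.5]
orientation: [[-0.375, 0.927, -0.0], [0.927, 0.375, -0.0], [0.0, -0.0, -1.0]]
wrist_force: [0.7, 0.1, -0.1]
gripper_width: 32.0
gripper_force: 0.0
```

Emit:
jog_arm --commands '[0, 0, 0.1, 0, 0, 0, 0, 0, 0.3, 0, 0, 0, 0, 0, 0.5, 0, 0, 0, 0, 0, 0.7, 0, 0, 0, 0, 0, 0.9, 0, 0, 0]'

```text
clock: 18.65
tcp_pos: [606.2, -11.5, 387.4]
orientation: [[-0.375, 0.927, 0.0], [0.927, 0.375, -0.0], [-0.0, 0.0, -1.0]]
wrist_force: [0.8, -0.1, -0.0]
gripper_width: 31.8
gripper_force: 0.0
```

Emit:
jog_arm --commands '[-0.2, 0.1, 0, 0, 0, 0, -0.4, 0.2, 0, 0, 0, 0, -0.6, 0.3, 0, 0, 0, 0, -0.6, 0.3, 0, 0, 0, 0]'

```text
clock: 19.15
tcp_pos: [453.9, 64.5, 386.3]
orientation: [[-0.377, 0.926, 0.001], [0.926, 0.377, 0.001], [0.0, 0.001, -1.0]]
wrist_force: [0.6, -0.2, -0.1]
gripper_width: 32.3
gripper_force: 0.0
```

```bash
python3 - <<'E'
from h import *
ph=np.radians(21.8);X=np.array([np.cos(ph),np.sin(ph)]);Y=np.array([-X[1],X[0]]);O=np.array([607,-15.3])
def st(P):q=P[:,:2]-O;return np.c_[q@X,q@Y,P[:,2]]
pc=lambda a:np.percentile(a,[1,5,50,95,99]).round(1) if len(a) else None
for n in("scene","top"):
    p,d=bot.grab_frame(n)
    x,y=(370,130) if n=="scene" else (370,100)
    c=cv2.resize(p[y:y+120,x:x+80,::-1],(400,600),interpolation=cv2.INTER_CUBIC)
    out=c if n=="scene" else np.hstack([out,c])
    Q=st(cloud(n,d)[d>0])
    for nm,lo,hi in(("foot",68,82),("top",184,200)):
        f=Q[(abs(Q[:,0])<35)&(abs(Q[:,1])<45)&(Q[:,2]>lo)&(Q[:,2]<hi)];print(n,nm,len(f),[pc(f[:,i]) for i in range(3)])
cv2.imwrite("pics/c7.png",out);s=bot.sense();print(s['tcp_pos'],s['clock'])
E
```

```text
scene foot 438 [array([-25.7, -24.6, -14.1,  -3.8,  12.7]), array([-31.8, -29.2,   2.7,  33.4,  35.2]), array([68.3, 70. , 75. , 79.7, 81.6])]
scene top 183 [array([-7.5, -7. , -4.2,  1.1,  2.2]), array([-29.6, -26.7,   1.7,  29.6,  31.5]), array([184.3, 184.6, 188.4, 190.5, 191.1])]
top foot 122 [array([-21.1, -20.9, -14. ,  17.4,  19.3]), array([-35.2, -33.7, -19.6,  -0.5,   3.5]), array([70.5, 71.7, 74.2, 76.8, 77.5])]
top top 120 [array([-5.1, -4.9, -0.9,  2.6,  3.5]), array([-31.7, -29.8,  -5.1,  20. ,  22. ]), array([185.5, 186.4, 188.4, 190.3, 191.6])]
[456.70904634  63.57430157 386.09723254] 19.25
```

View pics/c7.png

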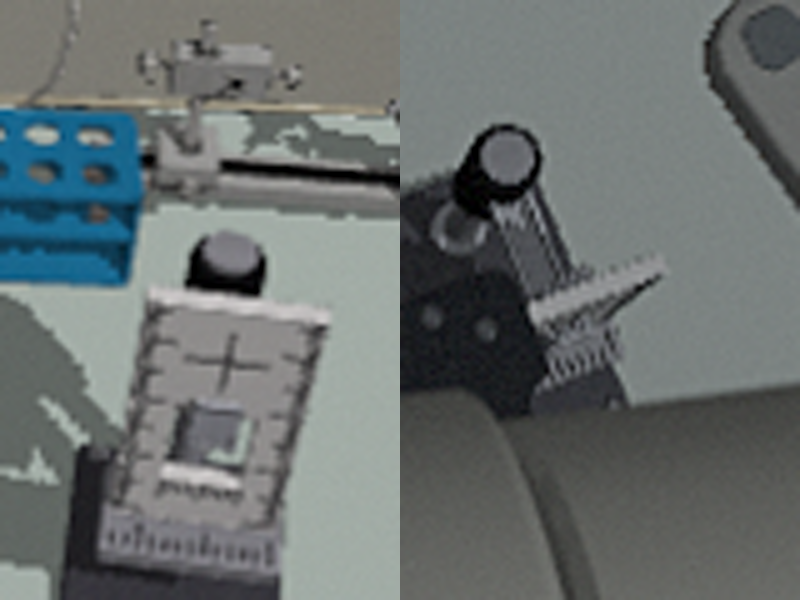

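The plate hangs upright in the throat with its graduated face outward. Its top edge measures z = 188.4 against 188 expected with the saddle home, and the gripper is clear. Handing in.

```bash
python3 -c "
from bench import bot
print(bot.close_job())"
```

```text
the job is handed in; nothing more can be done
None
```

The scale plate hangs by its eye on the hook, graduated face outward, with the saddle pressed home (peak push about 14 N), the gripper clear and no contact with the bystanders that I saw; I handed the job in at about 19 s, and no verdict was returned.

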